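# Set the saw's mitre ring to the long scale mark and lock it

### The arm

A 6-joint arm with a two-finger parallel gripper is mounted at the origin on the work surface. World frame = base frame: x ahead of the robot, y to its left, z up, the work surface at z = 0. Lengths are in m, angles in degrees, forces in N, time in s.
With the tool pointing down it reaches from about 0.3 to 0.75 m from the base axis. Payload 8.5 kg.
Tool frame: the origin (TCP) lies on the centre line of the jaws, within the pads' length; the fingertips stand 17 mm ahead of it and the grasp point (between the pads) lies 2 mm behind it; z points along the fingers, y is the direction in which the jaws open and shut (so a half turn about z gives the same grasp; the last joint's range is limited). The gripper opens to 85 mm and grips with 20 to 120 N. Pads are 22 mm wide; open, the fingers measure 114 mm over their backs; the gripper's body (76 mm by 85 mm) begins 54 mm behind the grasp point. The pads swing forward as they close: fully open they stand 13 mm farther back than shut.
Start: joints at [60.831, 21.807, 74.336, -0, 83.858, -12.336], TCP at [0.159, 0.526, 0.248] pointing down, gripper open.
Joint ranges: [-178.18, 178.18], [-50.72, 133.34], [12.68, 142.11], [-81.47, 261.47], [9.98, 163.14], [-165.26, 165.26]. Speed limits (degrees/s): [136.94, 136.94, 180, 180, 180, 180].

### API

Orientations are given as a 3x3 rotation matrix whose columns are the frame's x, y, z axes.
In Python, from rig import env, imaging, close_job gives the robot as it stands.
- The arm moves only by the tool step_arm, never from a script. Its argument "steps" is one flat list of numbers, 7 for each row, row after row: the opening, from 0 (shut) to 1 (fully open), then the shift along the tool's x, y, z as a fraction of full scale, then the turn, a rotation vector about the tool's x, y, z as a fraction of full scale. A call has 1 to 10 rows; each row is the pose to reach, as a shift and turn from the pose commanded when the call began, along the tool's axes at that moment; what a row does not reach only later rows make up. Full scale, the value 1, is 0.3 m for a shift and 45 degrees for a turn. A row lasts 1/10 s, in which the tool goes at most 50 mm and 8.59 degrees, less where a joint would pass 70% of its speed; a pose out of reach is approached as far as the arm can. A call with a number of a shift or a turn outside -1 to 1 is refused whole. A call with a gripper value outside its range is refused whole. The fingers move at their own pace and stop on an object; "grip_force" is the grip in N (left out, the last holds). Time passes only in rows, so rows that repeat a pose let the fingers close. It gives the time, the measured TCP pose, the force and the opening at its end, in the units of the state.
- env.observe(): the state, without advancing time (a new reading comes with each control period).
- imaging.get_image(name): name is "scene" or "top" or "wrist"; returns (picture, depth): 400x640x3 uint8, blue, green, red; 400x640 float32, m along the optical axis (not along the pixel's ray), 0 where there is no reading.
- imaging.get_calibration(name): a dict with "camera_matrix" (3x3 intrinsics, pixels), "world_from_camera" (4x4, takes a point from camera to world coordinates). Camera axes: x right, y down, z forward; pixel columns grow to the right and rows downward; lengths in m; the calibration is good to about 2 mm. A picture is of the moment at which its call begins: read the wrist's pose just before it. get_calibration takes no time and is no camera call; for the wrist camera it gives the pose at the moment of the call.
- close_job(): hands the job in, once; it reports no verdict.
Trained networks look in the newest picture that a camera, given by its name, has taken for a name from the list of things; names that differ only in an ending like _2 or _b are one class to them, and where a whole thing is asked for, a point or a joint stands for the part that bears it (a point fixed in the world has none). Each returns a list of dicts, best first, with "score" (0 to 1); they miss things now and then, are a little off and sometimes report something else, mostly with a low value. They report only what shows in the picture. A call takes as long as a camera call.
- imaging.spot_in(camera, target): "pixel" ([column, row] in pixels, amid what is visible of it).
- imaging.regions_of(camera, target): "mask" (400x640 bool, what is visible of it) and "pixel" ([column, row] in pixels, amid what is visible of it).
- imaging.pinpoint(camera, target): "pixel" ([column, row] in pixels: a listed point, or the origin of a listed thing).
The state is a dict: "time_s": time; "q": joint angles; "qvel": joint speeds; "joint_efforts": joint torques, N m; "position": TCP position; "tool_rot": TCP orientation; "ft_force": force on the tool from outside, world axes, zero at the start; "wrist_torque": the same for the moment, N m; "grip_width": finger opening in m.
Only numpy, scipy, OpenCV 4.12 (cv2) and the standard library are available. Lean on these libraries where they do the work, as an engineer would, in place of code of your own. Each camera call takes 0.05 s, during which the arm holds its last target.

### The job

On the green swivel base of the saw, push the upright lever paddle around its arc with the fingers, without pinching it or pressing on its top, until the ring's pointer lines up with the long mark of the scale. Leave the ring standing there, then press the lock plunger beside it fully down. Do not press the plunger before the ring is set, and leave the loose tools and parts around it where they are.

Things in the scene. Friction and masses are not known exactly. Their poses are not given: they have to be found in the camera images.
- swivel_base: Green cast base fixed to the table. Its origin is on the table, right under the vertical axis about which the ring turns; z up. Round body 256 mm across, 20 mm high; 16 mm rear foot towards +x, 18 mm high ears towards +y (left) and -y (right). Its position and yaw differ every time. In its frame the scale lies on the +x side, the lever paddle on the -x side (on the left of -x at the start) and the plunger on the -y side.
- mitre_ring (a joint): Angle (rad) of the steel ring (156 mm across, top 35 mm above the table) in the base, positive counter-clockwise seen from above, range -1.1 to 0.8. At 0 the pointer lies on the base's +x and the lever on its -x. Starts between -0.9 and -0.45 and must be turned counter-clockwise by 0.35 to 1.3 rad. About 2 N at the paddle moves it; it stays where it is left and does not spring back. A 45 mm high green fence stands across the ring, inside its 78 mm radius.
- pointer_tip (a point): Tip of the small black pointed pointer on the ring's rim, opposite to the lever, 88 mm from the axis, 35 mm above the table. It turns with the ring.
- long_mark (a point): Inner end of the one long, broad black mark (26 x 3.4 mm) of the scale, 91 mm from the axis, 30 mm above the table. The other marks, every 10 degrees, are thin and 9 mm long. The scale plate (aluminium disc, 236 mm across) stays still, turned -0.1 to 0.4 rad from the base's +x, differently each time. With the pointer exactly at the mark the two points are 3 mm apart along the radius.
- lever_top (a point): Centre of the top of the black lever paddle, 86 mm above the table, 150 mm from the axis, straight opposite to the pointer. The paddle is an upright plate: 36 mm along the radius (132 to 168 mm from the axis), 14 mm thick along the arc, from 24 to 86 mm above the table. The green arm that carries it, 24 mm wide, lies below 41 mm. Its whole thickness consists of the two cheeks below.
- plunger (a joint): Travel of the lock plunger: 0 up, 0.012 m fully down. It takes about 4 N, has no spring and stays where it is left.
- plunger_top (a point): Centre of the top of the plunger's round black head (36 mm across, 12 mm thick), 70 mm above the table when up and 58 mm when down; 155 mm from the axis on the base's -y side, on a green boss 44 mm high.
- bolt: Loose steel hex bolt standing on its head on the base's left ear, 24 mm across, 55 mm tall, origin under its head. Leave alone.
- socket: Loose steel wrench socket, 28 mm across, 38 mm tall, standing on the table to the right of the plunger. Origin under it. Leave alone.
- pinion: Loose small gear, 72 mm across, 30 mm tall, lying on the table left of the base. Origin under it. Leave alone.
- wrench: Loose wrench, 180 mm, lying on the table to the right. Leave alone.
- screwdriver: Loose screwdriver, 190 mm, lying on the table to the left. Leave alone.
- oil_bottle: Loose black oil bottle, 56 mm across, 150 mm tall, to the right of the base. Origin under it. Leave alone.
- bolt_jar: Loose clear jar, 66 mm across, 80 mm tall, in front of the base, to the left. Origin under it. Leave alone.
- cheek_a: The half of the paddle (36 x 7 x 62 mm) with the face that looks clockwise (seen from above): the face to push on to turn the ring counter-clockwise. Origin at its centre, 55 mm above the table.
- cheek_b: The other half of the paddle (36 x 7 x 62 mm), with the face that looks counter-clockwise: the face to push on to turn the ring back clockwise. Origin at its centre, 55 mm above the table.

How it is judged:
By the outcome, as a careful person would: the job done as asked, in the order asked, and still so for the second after the job is handed in, with the robot touching nothing.
It also fails if it takes over 48 s, if anything falls off the work surface, if the arm or the gripper's body presses on something with over 40 N, if the wrist force passes 120 N, or if a joint passes its speed limit or range.

## Working session

There is one attempt and no reset: what is moved stays moved. The work goes in short steps, Python scripts to look and compute and a tool call to move; the robot and the scene stay as the last step left them, time stands still between calls to the robot, and variables do not carry over. Pictures are saved under pics/ and viewed, and the job is handed in when it is done.

Besides the shell and the picture viewer there is one more tool, called after ">>>" as name(argument=value, ...), one argument or row to a line, values as JSON. step_arm: Moves the arm, as the interface text tells. Shift numbers are shares of 0.3 m and turn numbers shares of 45 degrees, none past 1 either way. Its arguments: {"type":"object","properties":{"steps":{"type":"array","items":{"type":"number"}},"grip_force":{"type":"number"}},"required":["steps"]}

```bash
mkdir -p pics; ls; cat > h.py <<'E'
import numpy as np, cv2
from rig import env, imaging, close_job
def look(n,f):
    im,d=imaging.get_image(n); cv2.imwrite('pics/'+f,im); return im,d,imaging.get_calibration(n)
def ray(c,p):
    K=c["camera_matrix"];T=np.array(c["world_from_camera"])
    v=np.linalg.solve(np.array(K),[p[0],p[1],1]); return T[:3,3],T[:3,:3]@v
def atz(c,p,z):
    o,v=ray(c,p); return o+v*(z-o[2])/v[2]
def dep(c,p,d):
    o,v=ray(c,p); return o+v*d
def proj(c,P):
    T=np.linalg.inv(np.array(c["world_from_camera"])); q=np.array(c["camera_matrix"])@(T[:3,:3]@P+T[:3,3]); return q[:2]/q[2]
E
python3 - <<'E'
from h import *
np.set_printoptions(precision=4,suppress=True)
s=env.observe(); print(s)
for n in ("top","scene"):
    im,d,c=look(n,n+'1.png'); print(n,c)
    for t,z in (("pointer_tip",.035),("long_mark",.03),("lever_top",.086),("plunger_top",.07),("swivel_base",0)):
        for r in imaging.pinpoint(n,t)[:2]:
            p=r["pixel"]; i=np.clip(np.round(p).astype(int),0,[639,399]); print(t,round(r["score"],2),p,atz(c,p,z),dep(c,p,d[i[1],i[0]]))
E
```

```text
pics
{'time_s': 0.0, 'q': array([ 60.8316,  21.842 ,  74.3813,   0.0011,  83.8577, -12.3357]), 'qvel': array([-0.0381,  0.0489, -0.0166, -0.0535, -0.0217,  0.1073]), 'joint_efforts': array([ -0.001 , -44.8461, -23.1278,  -0.0002,   0.0047,   0.    ]), 'position': array([0.1591, 0.5262, 0.2477]), 'tool_rot': array([[-0.9572,  0.2896, -0.0007],
       [ 0.2896,  0.9572, -0.0012],
       [ 0.0003, -0.0014, -1.    ]]), 'ft_force': array([ 0.6572, -0.3207,  0.2588]), 'wrist_torque': array([0.0084, 0.0451, 0.0138]), 'grip_width': 0.08494942892825778}
top {'camera_matrix': array([[478.9134,   0.    , 315.2664],
       [  0.    , 478.9134, 207.443 ],
       [  0.    ,   0.    ,   1.    ]]), 'world_from_camera': array([[ 0.0151, -0.9937,  0.1111,  0.3975],
       [-0.9998, -0.0161, -0.008 ,  0.0168],
       [ 0.0097, -0.1109, -0.9938,  1.6502],
       [ 0.    ,  0.    ,  0.    ,  1.    ]])}
pointer_tip 0.76 [350.5, 185.8] [ 0.6543 -0.1153  0.035 ] [ 0.654  -0.1151  0.037 ]
long_mark 0.65 [338.8, 177.9] [ 0.6818 -0.0754  0.03  ] [ 0.6818 -0.0754  0.0301]
lever_top 0.69 [293.5, 226.0] [0.5101 0
[... 431 characters left out ...]
]), 'world_from_camera': array([[-0.4616,  0.5216, -0.7176,  1.5258],
       [ 0.8869,  0.254 , -0.3859,  0.5208],
       [-0.019 , -0.8145, -0.5798,  0.8274],
       [ 0.    ,  0.    ,  0.    ,  1.    ]])}
pointer_tip 0.6 [262.7, 209.7] [ 0.6509 -0.1195  0.035 ] [ 0.6461 -0.1231  0.0306]
long_mark 0.95 [265.5, 224.3] [ 0.6999 -0.0793  0.03  ] [ 0.7003 -0.079   0.0304]
lever_top 0.93 [340.7, 184.2] [0.5013 0.0592 0.086 ] [ 0.3793  0.0042 -0.0023]
plunger_top 0.5 [267.0, 220.7] [ 0.7264 -0.0539  0.07  ] [ 0.6814 -0.0863  0.0273]
plunger_top 0.4 [259.9, 175.2] [ 0.542  -0.1962  0.07  ] [ 0.5372 -0.1997  0.0663]
swivel_base 0.85 [292.5, 218.8] [ 0.6117 -0.0443  0.    ] [ 0.6577 -0.0159  0.0416]
```

```bash
python3 - <<'E'
import cv2
a=cv2.imread('pics/top1.png')[140:270,230:430]; cv2.imwrite('pics/top1c.png',cv2.resize(a,None,fx=4,fy=4,interpolation=cv2.INTER_CUBIC))
a=cv2.imread('pics/scene1.png')[120:290,190:400]; cv2.imwrite('pics/scene1c.png',cv2.resize(a,None,fx=3.5,fy=3.5,interpolation=cv2.INTER_CUBIC))
E
```

```text
(no output)
```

View pics/top1c.png

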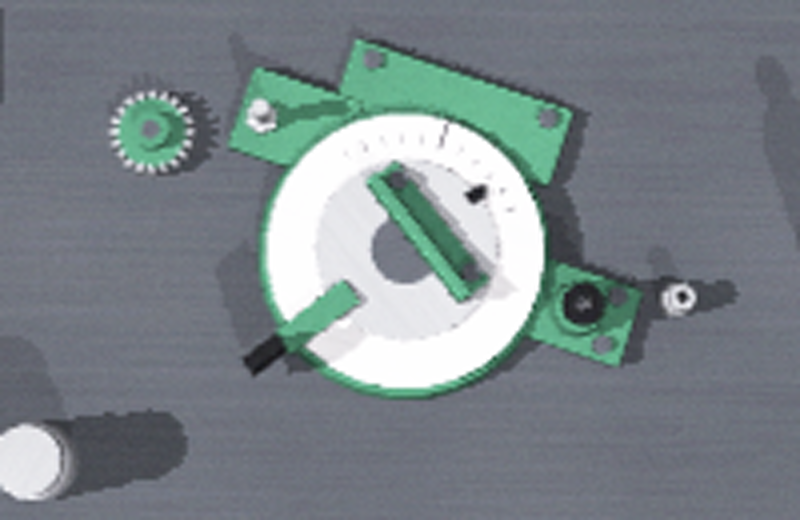

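View pics/scene1c.png

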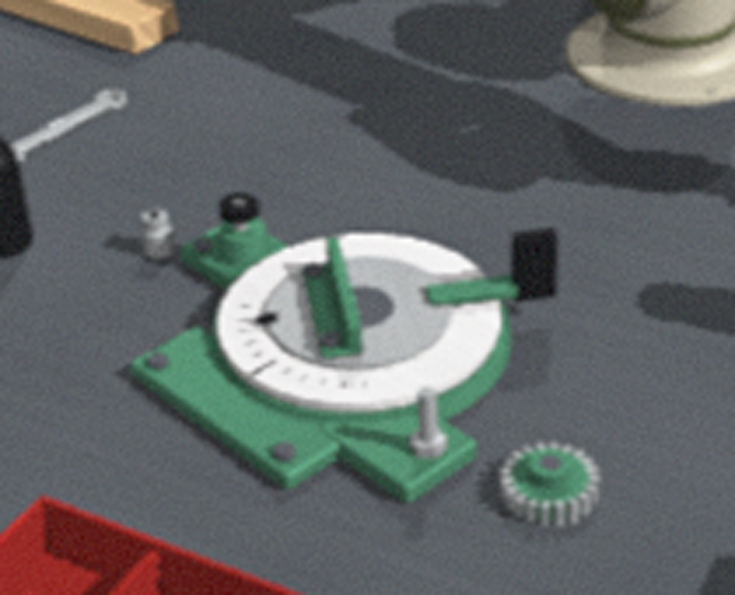

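View pics/top1.png

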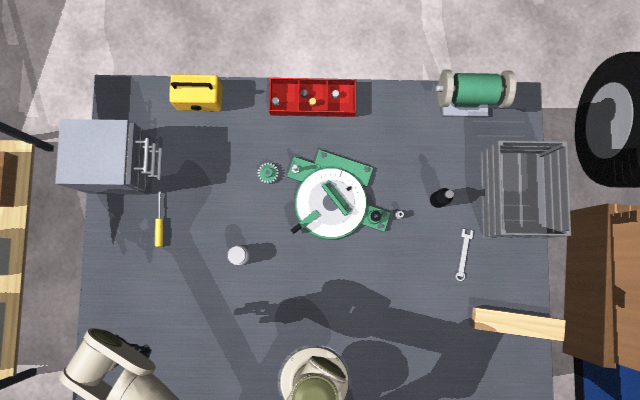

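```bash
cat > m.py <<'E'
from h import *
np.set_printoptions(precision=4,suppress=True)
im,d,c=look("wrist",'w0.png')
s=env.observe();R=np.array(s["tool_rot"]);T=np.array(c["world_from_camera"])
print("cam in tool",R.T@(T[:3,3]-s["position"]),"\n",R.T@T[:3,:3],c["camera_matrix"])
E
python3 m.py
python3 - <<'E'
from h import *
np.set_printoptions(precision=4,suppress=True)
im=cv2.imread('pics/top1.png')
c=imaging.get_calibration("top")
# disc ellipse: undistort to z=0.03 plane
S=2000;x0,y0=.45,-.2 # px/m
u,v=np.meshgrid(np.arange(600),np.arange(600))
# rectified: row -> x descending, col -> y descending
X=.75-v/S; Y=.1-u/S
P=np.stack([X,Y,0*X+.03],-1).reshape(-1,3)
T=np.linalg.inv(np.array(c["world_from_camera"]));q=(P@T[:3,:3].T+T[:3,3])@np.array(c["camera_matrix"]).T
q=(q[:,:2]/q[:,2:]).astype(np.float32).reshape(600,600,2)
r=cv2.remap(im,q[...,0],q[...,1],cv2.INTER_CUBIC); 
m=((r.min(-1)>200)*255).astype(np.uint8)
cs,_=cv2.findContours(m,0,1); k=cv2.convexHull(max(cs,key=cv2.contourArea))
e=cv2.fitEllipse(k);print(e, "ctr",.75-e[0][1]/S,.1-e[0][0]/S,"dia",np.array(e[1])/S)
cv2.ellipse(r,e,(0,0,255),1);cv2.imwrite('pics/rect.png',r)
E
```

```text
cam in tool [ 0.0705  0.0001 -0.1254] 
 [[ 0.0013 -0.9612 -0.2759]
 [ 1.      0.0013  0.0003]
 [ 0.     -0.2759  0.9612]] [[276.6114   0.     319.8263]
 [  0.     276.6114 200.4094]
 [  0.       0.       1.    ]]
((297.6067199707031, 304.1836853027344), (469.7989196777344, 472.20068359375), 97.28488159179688) ctr 0.5979081573486328 -0.04880335998535157 dia [0.2349 0.2361]
```

View pics/rect.png

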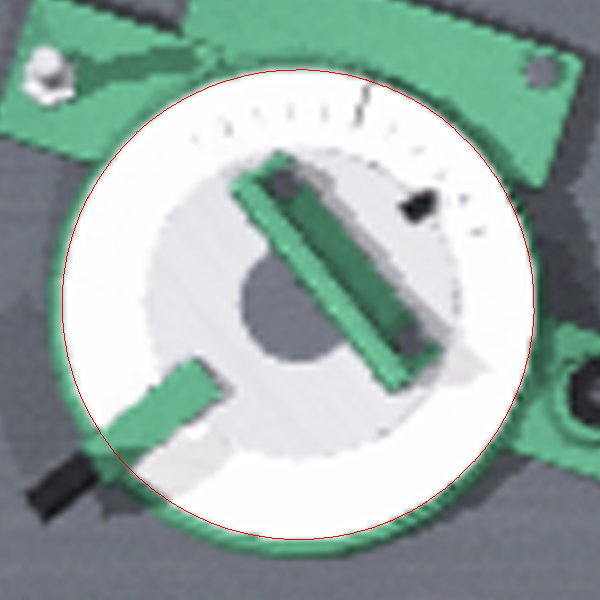

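```bash
cat >> h.py <<'E'
from scipy.spatial.transform import Rotation as Ro
def tgt(yx):  # tool x yaw deg, pointing down
    a=np.radians(yx); x=np.array([np.cos(a),np.sin(a),0]); z=np.array([0,0,-1.]); return np.stack([x,np.cross(z,x),z],1)
def cmd(p,yx,p0=None,R0=None):
    s=env.observe(); p0=s["position"] if p0 is None else p0; R0=s["tool_rot"] if R0 is None else R0
    R0=np.array(R0); return np.round(R0.T@(np.array(p)-p0)/.3,4), np.round(Ro.from_matrix(R0.T@tgt(yx)).as_rotvec(degrees=True)/45,4)
E
python3 - <<'E'
from h import *
p=np.array([.159,.526,.248]);q=np.array([.58,-.05,.25])
s=[p+(q-p)*k/3 for k in range(4)]; y=[163.2-41.47*k for k in range(4)]
for k in range(3): print(*cmd(s[k+1],y[k+1],s[k],tgt(y[k])))
E
```

```text
[-0.6328 -0.4775 -0.0022] [0.     0.     0.9216]
[-0.7904  0.0613 -0.0022] [0.     0.     0.9216]
[-0.5516  0.5693 -0.0022] [0.     0.     0.9216]
```

>>> step_arm(
  steps=[0,-0.633,-0.478,0,0,0,0.92,0,-0.633,-0.478,0,0,0,0.92,0,-0.633,-0.478,0,0,0,0.92,0,-0.633,-0.478,0,0,0,0.92,0,-0.633,-0.478,0,0,0,0.92],
)

```text
time_s: 1.15
position: [0.3006, 0.3321, 0.2485]
tool_rot: [[-0.521, 0.854, 0.001], [0.854, 0.521, 0.0], [-0.0, 0.0, -1.0]]
ft_force: [-0.6, 0.5, -0.5]
grip_width: 0.0123
```

>>> step_arm(
  steps=[0,-0.79,0.061,0,0,0,0.92,0,-0.79,0.061,0,0,0,0.92,0,-0.79,0.061,0,0,0,0.92,0,-0.79,0.061,0,0,0,0.92,0,-0.79,0.061,0,0,0,0.92],
)

```text
time_s: 1.65
position: [0.4412, 0.1399, 0.2485]
tool_rot: [[0.175, 0.985, 0.001], [0.985, -0.175, -0.0], [-0.0, 0.001, -1.0]]
ft_force: [0.4, 0.9, 1.3]
grip_width: 0.0001
```

>>> step_arm(
  steps=[0,-0.552,0.57,0,0,0,0.92,0,-0.552,0.57,0,0,0,0.92,0,-0.552,0.57,0,0,0,0.92,0,-0.552,0.57,0,0,0,0.92,0,-0.552,0.57,0,0,0,0.92,0,-0.552,0.57,0,0,0,0.92,0,-0.552,0.57,0,0,0,0.92],
)

```text
time_s: 2.35
position: [0.5807, -0.0501, 0.2478]
tool_rot: [[0.778, 0.629, -0.001], [0.629, -0.778, 0.0], [-0.0, -0.001, -1.0]]
ft_force: [0.4, 0.2, 0.4]
grip_width: 0.0001
```

```bash
cat > rect.py <<'E'
from h import *
import sys
np.set_printoptions(precision=4,suppress=True)
def rect(im,c,z=.03,S=2000,x1=.78,y1=.14,n=(640,760)):
    v,u=np.mgrid[:n[0],:n[1]]
    P=np.stack([x1-v/S,y1-u/S,0*u+z],-1).reshape(-1,3)
    T=np.linalg.inv(np.array(c["world_from_camera"]));q=(P@T[:3,:3].T+T[:3,3])@np.array(c["camera_matrix"]).T
    q=(q[:,:2]/q[:,2:]).astype(np.float32).reshape(*n,2)
    return cv2.remap(im,q[...,0],q[...,1],cv2.INTER_CUBIC)
if __name__=="__main__":
    cam,f=sys.argv[1:3]
    c=imaging.get_calibration(cam); im,d,_=look(cam,f+'.png')
    np.savez(f+'.npz',d=d,T=c["world_from_camera"],K=c["camera_matrix"])
    cv2.imwrite('pics/'+f+'r.png',rect(im,c,z=float(sys.argv[3]) if len(sys.argv)>3 else .03))
    for t,z in (("pointer_tip",.035),("long_mark",.03),("lever_top",.086),("plunger_top",.07),("swivel_base",0)):
        for r in imaging.pinpoint(cam,t)[:2]:
            p=r["pixel"]; i=np.clip(np.round(p).astype(int),0,[639,399]); print(t,round(r["score"],2),p,atz(c,p,z),dep(c,p,d[i[1],i[0]]))
    s=env.observe(); print(s["time_s"],s["position"],s["q"],s["ft_force"],s["grip_width"])
E
python3 rect.py wrist w1
```

```text
pointer_tip 0.9 [398.3, 170.6] [ 0.6499 -0.1179  0.035 ] [ 0.6501 -0.1196  0.03  ]
pointer_tip 0.56 [396.4, 278.0] [ 0.5392 -0.2193  0.035 ] [ 0.6083 -0.0649  0.2797]
long_mark 0.61 [394.6, 127.2] [ 0.6856 -0.0799  0.03  ] [ 0.6856 -0.0799  0.0297]
lever_top 0.78 [189.9, 172.3] [0.5086 0.0676 0.086 ] [0.5083 0.0678 0.0853]
plunger_top 0.68 [394.7, 277.1] [ 0.5487 -0.1947  0.07  ] [ 0.6084 -0.0636  0.2805]
plunger_top 0.22 [324.4, 164.2] [ 0.6024 -0.0383  0.07  ] [ 0.5987 -0.042   0.0359]
swivel_base 0.63 [324.3, 164.1] [ 0.5949 -0.0457  0.    ] [ 0.5988 -0.0418  0.0359]
2.65 [ 0.5804 -0.0487  0.2487] [-16.4384  25.0775  68.9445   0.0015  85.9545  34.511 ] [-0.4034 -0.4703 -0.4878] 3.948461779599761e-05
```

View pics/w1.png

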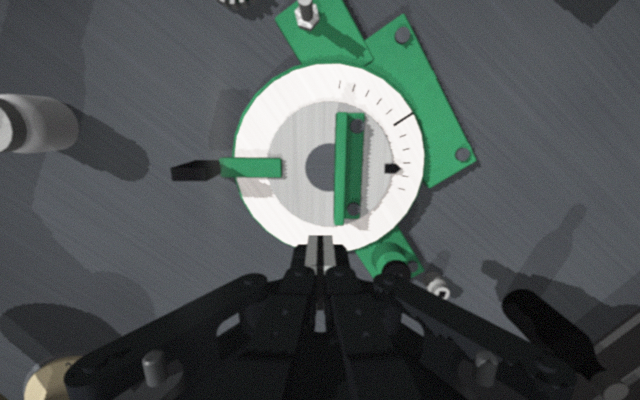

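View pics/w1r.png

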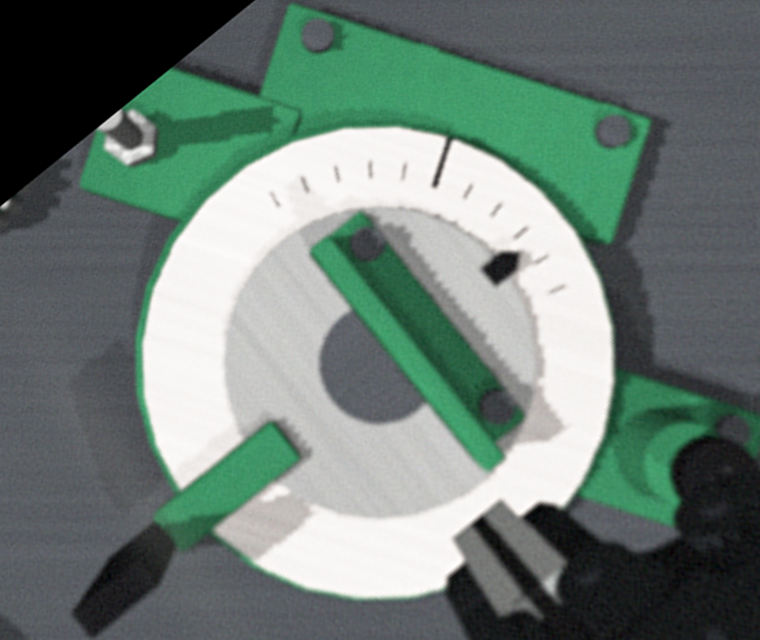

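```bash
cat >> h.py <<'E'
C=np.array([.598,-.0489])
def pol(phi,s,z,r=.15):
    a=np.radians(phi); rh=np.array([np.cos(a),np.sin(a)]); th=np.array([-np.sin(a),np.cos(a)])
    return np.r_[C+r*rh-s*th,z], phi-90
E
python3 - <<'E'
from h import *
p,y=pol(127.3,.045,.25); print(p,y,*cmd(p,y)); p[2]=.073; print(*cmd(p,y))
E
```

```text
[0.54289805 0.0976905  0.25      ] 37.3 [ 0.2104 -0.4578 -0.0044] [ 0.0004 -0.0003  0.0389]
[ 0.2103 -0.4579  0.5856] [ 0.0004 -0.0003  0.0389]
```

>>> step_arm(
  steps=[0,0.21,-0.458,0,0,0,0.039,0,0.21,-0.458,0,0,0,0.039,0,0.21,-0.458,0,0,0,0.039,0,0.21,-0.458,0.15,0,0,0.039,0,0.21,-0.458,0.3,0,0,0.039,0,0.21,-0.458,0.45,0,0,0.039,0,0.21,-0.458,0.585,0,0,0.039,0,0.21,-0.458,0.585,0,0,0.039,0,0.21,-0.458,0.585,0,0,0.039],
)

```text
time_s: 3.55
position: [0.5436, 0.0971, 0.0739]
tool_rot: [[0.796, 0.605, 0.0], [0.605, -0.796, -0.0], [0.0, 0.0, -1.0]]
ft_force: [0.1, 0.8, 1.1]
grip_width: -0.0001
```

```bash
python3 rect.py wrist w2; python3 - <<'E'
from h import *
im,d,c=look("top","top2.png"); cv2.imwrite('pics/top2c.png',cv2.resize(im[140:270,230:430],None,fx=4,fy=4,interpolation=cv2.INTER_CUBIC))
E
```

```text
swivel_base 0.58 [506.6, 268.6] [ 0.5993 -0.0494  0.    ] [ 0.5992 -0.0168  0.0343]
3.85 [0.5439 0.0969 0.0743] [-2.1795 32.6636 87.9925 -0.0008 59.1905 50.6027] [ 0.2346  0.4046 -0.2394] 9.91224258147247e-05
```

View pics/w2.png

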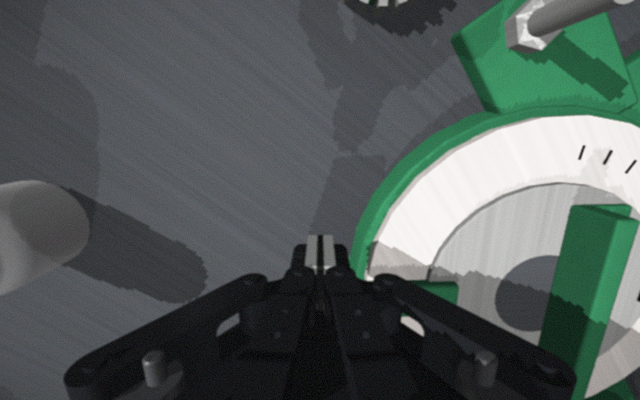

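View pics/top2c.png

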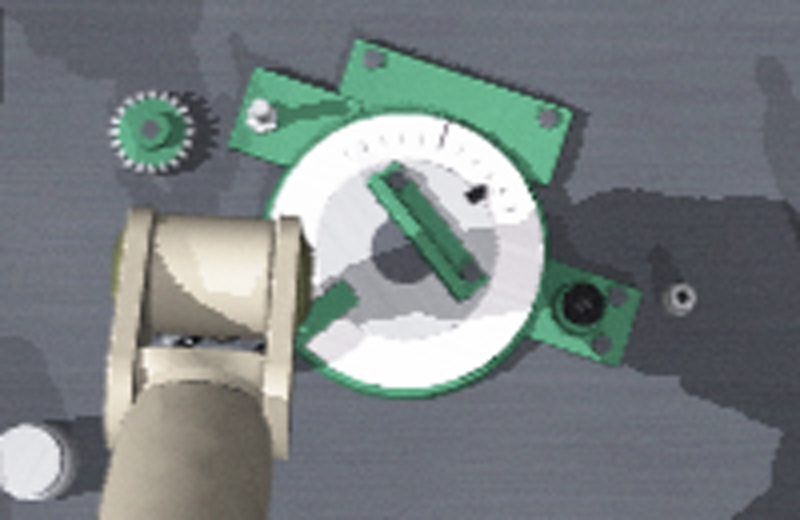

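```bash
python3 - <<'E'
from h import *
w=[(127.3,.036),(127.3,.027),(127.3,.018)]+[(127.3+2.5*k,.018) for k in range(1,8)]
s=env.observe();s["position"][2]=.073
for a in w:
    p,y=pol(*a,.073); t,r=cmd(p,y,s["position"],tgt(37.25)); print([0,*np.round(t,3),*np.round(r,3)])
E
```

```text
[0, np.float64(-0.03), np.float64(-0.004), np.float64(0.0), np.float64(0.0), np.float64(0.0), np.float64(-0.001)]
[0, np.float64(-0.06), np.float64(-0.004), np.float64(0.0), np.float64(0.0), np.float64(0.0), np.float64(-0.001)]
[0, np.float64(-0.09), np.float64(-0.004), np.float64(0.0), np.float64(0.0), np.float64(0.0), np.float64(-0.001)]
[0, np.float64(-0.112), np.float64(-0.006), np.float64(0.0), np.float64(0.0), np.float64(0.0), np.float64(-0.057)]
[0, np.float64(-0.134), np.float64(-0.007), np.float64(0.0), np.float64(0.0), np.float64(0.0), np.float64(-0.112)]
[0, np.float64(-0.156), np.float64(-0.007), np.float64(0.0), np.float64(0.0), np.float64(0.0), np.float64(-0.168)]
[0, np.float64(-0.178), np.float64(-0.006), np.float64(0.0), np.float64(0.0), np.float64(0.0), np.float64(-0.223)]
[0, np.float64(-0.2), np.float64(-0.005), np.float64(0.0), np.float64(0.0), np.float64(0.0), np.float64(-0.279)]
[0, np.float64(-0.222), np.float64(-0.002), np.float64(0.0), np.float64(0.0), np.float64(0.0), np.float64(-0.334)]
[0, np.float64(-0.244), np.float64(0.002), np.float64(0.0), np.float64(0.0), np.float64(0.0), np.float64(-0.39)]
```

>>> step_arm(
  steps=[0,-0.03,-0.004,0,0,0,0,0,-0.06,-0.004,0,0,0,0,0,-0.09,-0.004,0,0,0,0,0,-0.112,-0.006,0,0,0,-0.057,0,-0.134,-0.007,0,0,0,-0.112,0,-0.156,-0.007,0,0,0,-0.168,0,-0.178,-0.006,0,0,0,-0.223,0,-0.2,-0.005,0,0,0,-0.279,0,-0.222,-0.002,0,0,0,-0.334,0,-0.244,0.002,0,0,0,-0.39],
)

```text
time_s: 4.9
position: [0.4851, 0.0518, 0.0729]
tool_rot: [[0.576, 0.818, 0.001], [0.818, -0.576, 0.0], [0.001, 0.001, -1.0]]
ft_force: [3.1, 1.7, -1.1]
grip_width: 0.0003
```

```bash
python3 rect.py wrist w3; python3 rect.py top top3
```

```text
lever_top 0.59 [326.0, 310.3] [0.4775 0.0366 0.086 ] [0.485  0.0481 0.1038]
swivel_base 0.57 [513.7, 237.2] [ 0.5983 -0.048   0.    ] [ 0.5853 -0.0203  0.035 ]
5.2 [0.4853 0.0521 0.0728] [-7.7976 28.0169 98.3413 -0.0038 53.6488 27.4931] [-0.74   -0.7488 -0.1849] 9.164924804693021e-05
plunger_top 0.52 [372.9, 216.1] [ 0.5483 -0.1875  0.07  ] [ 0.5479 -0.187   0.0742]
swivel_base 0.76 [331.0, 206.7] [ 0.5854 -0.051   0.    ] [ 0.5819 -0.0497  0.0309]
5.5 [0.4853 0.0522 0.0728] [-7.7878 28.0294 98.3324 -0.0022 53.6463 27.4512] [-0.0134 -0.3505  0.0481] -0.0002943182821398443
```

View pics/w3.png

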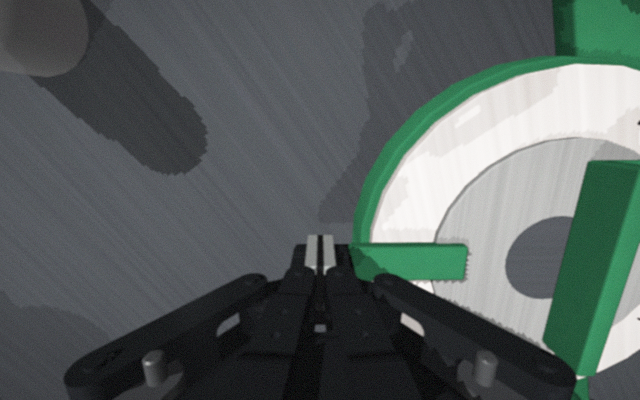

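View pics/top3r.png

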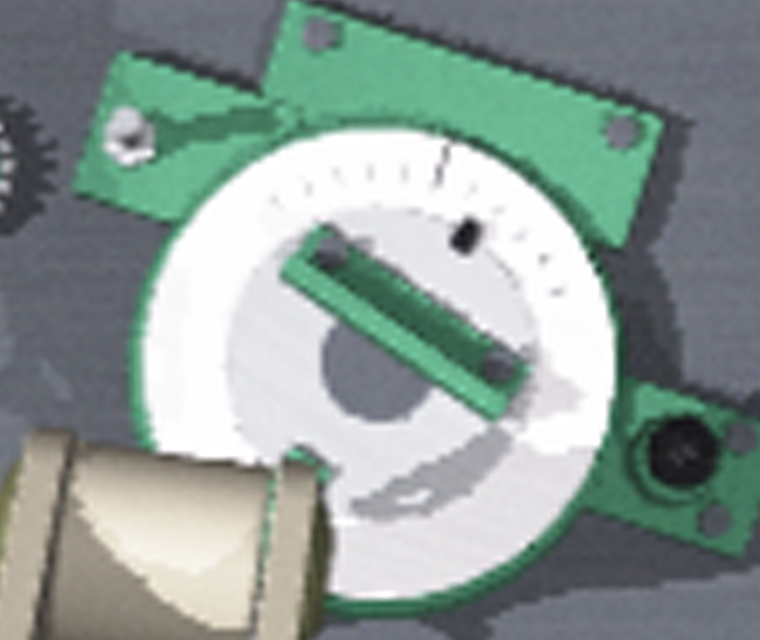

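```bash
python3 - <<'E'
from h import *
w=[(144.8+2*k,.018) for k in range(1,8)]
p0,y0=pol(144.8,.018,.073)
for a in w:
    p,y=pol(*a,.073); t,r=cmd(p,y,p0,tgt(y0)); print(*np.round(t,3),*np.round(r,3))
s=env.observe(); print(p0,s["position"])
E
```

```text
-0.018 -0.002 0.0 0.0 0.0 -0.044
-0.035 -0.003 0.0 0.0 0.0 -0.089
-0.053 -0.004 0.0 0.0 0.0 -0.133
-0.07 -0.004 0.0 0.0 0.0 -0.178
-0.088 -0.003 0.0 0.0 0.0 -0.222
-0.105 -0.002 0.0 0.0 0.0 -0.267
-0.123 0.0 0.0 0.0 0.0 -0.311
[0.48580405 0.05227346 0.073     ] [0.48534231 0.05220837 0.07277425]
```

>>> step_arm(
  steps=[0,-0.018,-0.002,0,0,0,-0.044,0,-0.035,-0.003,0,0,0,-0.089,0,-0.053,-0.004,0,0,0,-0.133,0,-0.07,-0.004,0,0,0,-0.178,0,-0.088,-0.003,0,0,0,-0.222,0,-0.105,-0.002,0,0,0,-0.267,0,-0.123,0,0,0,0,-0.311,0,-0.123,0,0,0,0,-0.311,0,-0.123,0,0,0,0,-0.311],
)

```text
time_s: 6.4
position: [0.464, 0.022, 0.0728]
tool_rot: [[0.363, 0.932, -0.0], [0.932, -0.363, -0.0], [-0.0, -0.0, -1.0]]
ft_force: [0.6, -0.4, -0.3]
grip_width: -0.0
```

```bash
python3 - <<'E'
from h import *
s=env.observe(); print(s["position"],s["ft_force"],pol(158.8,.018,.073),s["tool_rot"][:,0], np.degrees(np.arctan2(s["tool_rot"][1,0],s["tool_rot"][0,0])))
p=np.array([.59,-.06,.24])
R0=tgt(68.8)
print(R0.T@(p-s["position"])/.3)
E
```

```text
[0.46403646 0.02204388 0.07282869] [ 0.55851585 -0.44857141 -0.34720178] (array([0.46466067, 0.02212551, 0.073     ]), 68.80000000000001) [ 3.63334798e-01  9.31658632e-01 -1.31800890e-04] 68.6948605810975
[-0.10313317  0.49035965 -0.55723769]
```

>>> step_arm(
  steps=[0,0.05,0,0,0,0,0,0,0.1,0,0,0,0,0,0,0.1,0,-0.16,0,0,0,0,0.1,0,-0.32,0,0,0,0,0,0.15,-0.357,0,0,0,0,-0.1,0.3,-0.357,0,0,0,0,-0.1,0.49,-0.357,0,0,0,0,-0.1,0.49,-0.357,0,0,0,0,-0.1,0.49,-0.357,0,0,0],
)

```text
time_s: 7.3
position: [0.5914, -0.0602, 0.179]
tool_rot: [[0.364, 0.931, -0.001], [0.931, -0.364, 0.0], [-0.0, -0.0, -1.0]]
ft_force: [-1.0, 1.0, -0.7]
grip_width: -0.0
```

```bash
python3 rect.py wrist w4
```

```text
pointer_tip 0.59 [412.5, 181.9] [ 0.6811 -0.0823  0.035 ] [ 0.6825 -0.0843  0.0289]
pointer_tip 0.18 [158.7, 181.4] [0.4462 0.0096 0.035 ] [0.4652 0.0091 0.065 ]
long_mark 0.79 [413.9, 175.9] [ 0.6853 -0.0785  0.03  ] [ 0.6854 -0.0787  0.0295]
lever_top 0.76 [142.8, 197.3] [0.4595 0.0019 0.086 ] [0.4597 0.0019 0.0862]
plunger_top 0.43 [333.0, 335.0] [ 0.5525 -0.196   0.07  ] [ 0.5981 -0.0524  0.2373]
swivel_base 0.95 [321.5, 174.0] [ 0.5975 -0.0483  0.    ] [ 0.5996 -0.0422  0.0344]
7.6 [ 0.5895 -0.0585  0.1803] [-17.1057  29.1424  73.7056  -0.001   77.1522   4.1022] [ 0.776   0.0071 -0.6169] -2.7161183018244185e-05
```

View pics/w4.png

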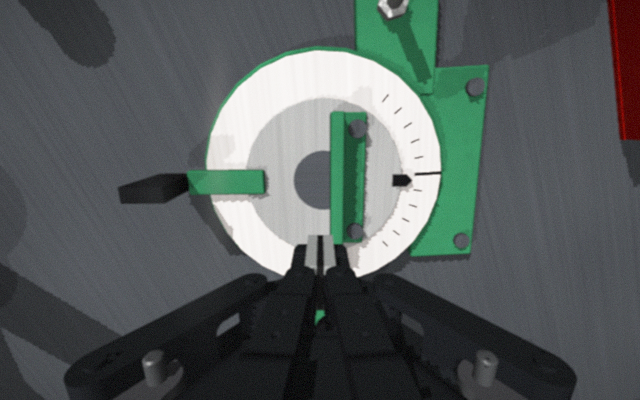

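View pics/w4r.png

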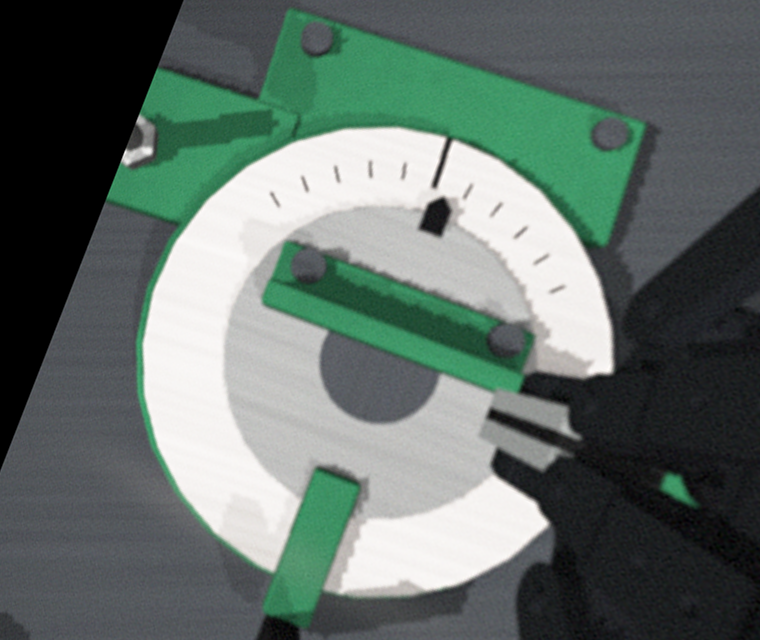

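```bash
cat > ang.py <<'E'
import sys
from rect import *
f=sys.argv[1]; z=np.load(f+'.npz'); c=dict(world_from_camera=z['T'],camera_matrix=z['K']); im=cv2.imread('pics/%s.png'%f)
S=2000
r30=rect(im,c,.03); r35=rect(im,c,.035)
m=((r30.min(-1)>170)*255).astype(np.uint8); m=cv2.morphologyEx(m,cv2.MORPH_CLOSE,np.ones((7,7)))
cs,_=cv2.findContours(m,0,1); k=max(cs,key=cv2.contourArea)[:,0].astype(float)
# robust circle fit on outer points
ctr=np.array([(.14-C[1])*S,(.78-C[0])*S])
for tol in (8,5,3,2):
    r=np.hypot(*(k-ctr).T); q=k[np.abs(r-236)<tol]
    A=np.c_[2*q,np.ones(len(q))]; s=np.linalg.lstsq(A,(q**2).sum(1),rcond=None)[0]; ctr=s[:2]
R=np.sqrt(s[2]+ctr@ctr); cw=np.array([.78-ctr[1]/S,.14-ctr[0]/S]); print("centre",cw,"R",R/S,len(q))
def dark(r,lo,hi,a0,w,z):
    # grey in polar
    rr=np.arange(lo,hi,.0005); aa=np.radians(np.arange(a0-w,a0+w,.1))
    X=cw[0]+np.outer(rr,np.cos(aa));Y=cw[1]+np.outer(rr,np.sin(aa))
    g=cv2.remap(cv2.cvtColor(r,cv2.COLOR_BGR2GRAY),((.14-Y)*S).astype(np.float32),((.78-X)*S).astype(np.float32),cv2.INTER_CUBIC).astype(float)
    out=[]
    for i in range(len(rr)):
        d=np.clip(np.median(g[i])*.6-g[i],0,None); out.append((rr[i],np.degrees((d@aa)/d.sum()) if d.sum()>30 else np.nan))
    return np.array(out)
a=float(sys.argv[2])
mk=dark(r30,.094,.114,-17.6,4,.03); pt=dark(r35,.074,.085,a,9,.035)
for n,o in(("mark",mk),("ptr",pt)): print(n,np.nanmean(o[:,1]),o[::4,1])
E
python3 ang.py w4 -20; python3 ang.py w1 -53
```

```text
centre [ 0.5989 -0.0487] R 0.11731082909743981 713
mark -17.75306480333184 [-17.7069 -17.7326 -17.7564 -17.7572 -17.7503 -17.8095 -17.8149 -17.7626
 -17.6883 -17.7366 -17.7503]
ptr -21.046976832876172 [-21.0344 -20.9242 -20.9539 -21.0271 -21.1266 -21.174 ]
centre [ 0.5989 -0.0487] R 0.11743135892108006 1065
mark -17.741987207288673 [-17.7577 -17.7511 -17.7109 -17.7642 -17.7102 -17.733  -17.7463 -17.7332
 -17.7306 -17.7313 -17.7752]
ptr -51.587379744441506 [-51.6156 -51.2806 -51.5997 -51.5663 -51.6615 -51.7453]
```

```bash
python3 - <<'E'
from rect import *
z=np.load('w4.npz'); c=dict(world_from_camera=z['T'],camera_matrix=z['K']); im=cv2.imread('pics/w4.png')
S=6000
r=rect(im,c,.035,S=S,x1=.72,y1=-.04,n=(440,480)); C2=np.array([.5989,-.0487])
# C rays
for a,col in ((-17.75,(0,0,255)),(-21.05,(255,0,0)),(-19.5,(0,160,0))):
    u=np.array([np.cos(np.radians(a)),np.sin(np.radians(a))]); P=[C2+u*.07,C2+u*.12]
    q=[(int((-.04-p[1])*S),int((.72-p[0])*S)) for p in P]; cv2.line(r,*q,col,1)
cv2.imwrite('pics/pt4.png',r)
E
```

```text
(no output)
```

View pics/pt4.png

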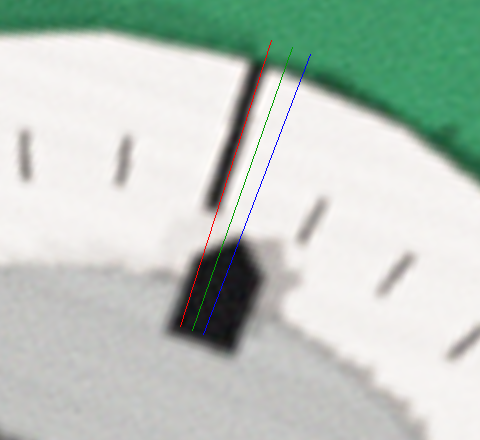

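```bash
python3 - <<'E'
from h import *
C2=np.array([.5989,-.0487]); rel=np.array([.46404,.02204])-C2
def at(d,back,z):
    a=np.radians(d); r=np.array([[np.cos(a),-np.sin(a)],[np.sin(a),np.cos(a)]])@rel+C2; y=68.7+d
    return np.r_[r+back*np.array([np.cos(np.radians(y)),np.sin(np.radians(y))]),z],y
ps=[env.observe()["position"] for _ in range(1)]
p0=np.array(ps[0]); R0=env.observe()["tool_rot"]; print(p0)
for w in ((0,.03,.18),(0,.03,.073)): print(*cmd(*at(*w),p0,R0))
b,yb=at(0,.03,.073)
for w in ((0,.01,.073),(0,.002,.073),(1,0,.073),(2,0,.073),(3.3,0,.073)): print(*cmd(*at(*w),b,tgt(yb)))
E
```

```text
[ 0.5895438  -0.05849719  0.18028283]
[ 0.1989 -0.487   0.0009] [-0.      0.      0.0021]
[ 0.1989 -0.487   0.3576] [-0.      0.      0.0021]
[-0.0667 -0.      0.    ] [0. 0. 0.]
[-0.0933 -0.      0.    ] [0. 0. 0.]
[-0.1088 -0.0009  0.    ] [ 0.      0.     -0.0222]
[-0.1176 -0.0017  0.    ] [ 0.      0.     -0.0444]
[-0.1291 -0.0024  0.    ] [ 0.      0.     -0.0733]
```

>>> step_arm(
  steps=[0,0.2,-0.16,0,0,0,0,0,0.2,-0.32,0,0,0,0,0,0.2,-0.49,0,0,0,0,0,0.2,-0.49,0.16,0,0,0,0,0.2,-0.49,0.3,0,0,0,0,0.2,-0.49,0.357,0,0,0,0,0.2,-0.49,0.357,0,0,0,0,0.2,-0.49,0.357,0,0,0],
)

```text
time_s: 8.4
position: [0.4752, 0.0501, 0.0736]
tool_rot: [[0.362, 0.932, 0.001], [0.932, -0.362, -0.0], [0.0, 0.001, -1.0]]
ft_force: [-0.8, 0.1, 0.8]
grip_width: -0.0004
```

```bash
python3 - <<'E'
from h import *
C2=np.array([.5989,-.0487]); rel=np.array([.46404,.02204])-C2
def at(d,back,z):
    a=np.radians(d); r=np.array([[np.cos(a),-np.sin(a)],[np.sin(a),np.cos(a)]])@rel+C2; y=68.7+d
    return np.r_[r+back*np.array([np.cos(np.radians(y)),np.sin(np.radians(y))]),z],y
s=env.observe(); print(s["position"],at(0,.03,.073))
for w in ((0,.01,.073),(0,.002,.073),(1,0,.073),(2,0,.073),(3.3,0,.073)): print(*cmd(*at(*w)))
E
```

```text
[0.47515877 0.05007222 0.0736479 ] (array([0.47493754, 0.04999074, 0.073     ]), 68.7)
[-0.0672 -0.0007  0.0021] [ 0.0011 -0.0003  0.0015]
[-0.0939 -0.0007  0.0021] [ 0.0011 -0.0003  0.0015]
[-0.1093 -0.0016  0.0021] [ 0.0011 -0.0003 -0.0207]
[-0.1182 -0.0024  0.0021] [ 0.0011 -0.0002 -0.0429]
[-0.1297 -0.0032  0.0021] [ 0.0011 -0.0002 -0.0718]
```

>>> step_arm(
  steps=[0,-0.05,0,0,0,0,0,0,-0.085,0,0,0,0,0,0,-0.1,0,0,0,0,0,0,-0.109,-0.001,0,0,0,-0.022,0,-0.118,-0.002,0,0,0,-0.044,0,-0.129,-0.0025,0,0,0,-0.073,0,-0.129,-0.0025,0,0,0,-0.073,0,-0.129,-0.0025,0,0,0,-0.073],
)

```text
time_s: 9.2
position: [0.4601, 0.0142, 0.0728]
tool_rot: [[0.308, 0.951, -0.0], [0.951, -0.308, -0.0], [-0.0, -0.0, -1.0]]
ft_force: [-0.2, 0.5, -0.6]
grip_width: -0.0001
```

>>> step_arm(
  steps=[0,0.05,0,0,0,0,0,0,0.1,0,0,0,0,0,0,0.1,0,-0.16,0,0,0,0,0.1,0,-0.32,0,0,0,0,0,0.15,-0.357,0,0,0,0,-0.1,0.3,-0.357,0,0,0,0,-0.1,0.49,-0.357,0,0,0,0,-0.1,0.49,-0.357,0,0,0,0,-0.1,0.49,-0.357,0,0,0],
)

```text
time_s: 10.1
position: [0.5919, -0.0606, 0.1788]
tool_rot: [[0.309, 0.951, -0.001], [0.951, -0.309, 0.0], [-0.0, -0.001, -1.0]]
ft_force: [-1.5, -0.1, 0.6]
grip_width: -0.0
```

```bash
python3 rect.py wrist w5; python3 ang.py w5 -17.75
```

```text
pointer_tip 0.6 [409.8, 181.1] [ 0.6803 -0.0758  0.035 ] [ 0.6799 -0.0753  0.0367]
long_mark 0.59 [410.4, 180.7] [ 0.6822 -0.0772  0.03  ] [ 0.6806 -0.0752  0.0365]
lever_top 0.91 [140.8, 193.3] [ 0.4568 -0.0027  0.086 ] [ 0.4571 -0.0027  0.0865]
swivel_base 0.87 [324.5, 175.3] [ 0.6    -0.0508  0.    ] [ 0.6015 -0.0443  0.0343]
10.4 [ 0.5901 -0.059   0.1803] [-17.1413  29.2022  73.6025  -0.0027  77.2015   0.7798] [ 0.2427 -0.0454 -0.1307] -8.686040580600683e-05
centre [ 0.5989 -0.0487] R 0.11730770192689015 754
mark -17.755952907291686 [-17.8362 -17.8498 -17.867  -17.7827 -17.7562 -17.7558 -17.6867 -17.6953
 -17.7103 -17.7048 -17.7153]
ptr -17.807758523772858 [-17.6365 -17.8165 -17.7486 -17.7482 -17.8509 -17.94  ]
```

View pics/w5r.png

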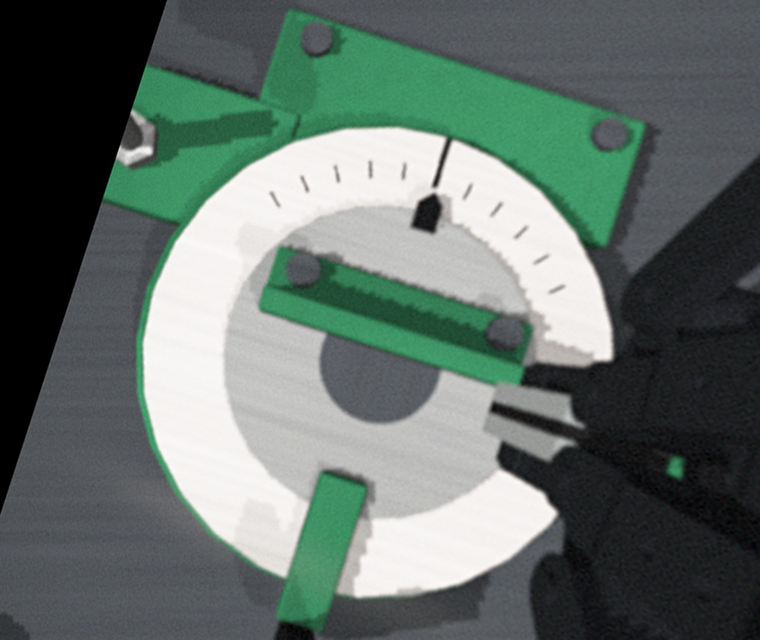

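```bash
python3 - <<'E'
from rect import *
z=np.load('w5.npz'); c=dict(world_from_camera=z['T'],camera_matrix=z['K']); im=cv2.imread('pics/w5.png')
S=8000; C2=np.array([.5989,-.0487]); out=[]
for zz in (.035,.03):
    r=rect(im,c,zz,S=S,x1=.718,y1=-.055,n=(440,380))
    for a,col in ((-17.75,(0,0,255)),):
        u=np.array([np.cos(np.radians(a)),np.sin(np.radians(a))]); P=[C2+u*.07,C2+u*.12]
        q=[(int((-.055-p[1])*S),int((.718-p[0])*S)) for p in P]; cv2.line(r,*q,col,1)
    out.append(r)
cv2.imwrite('pics/pt5.png',np.hstack(out))
E
```

```text
(no output)
```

View pics/pt5.png

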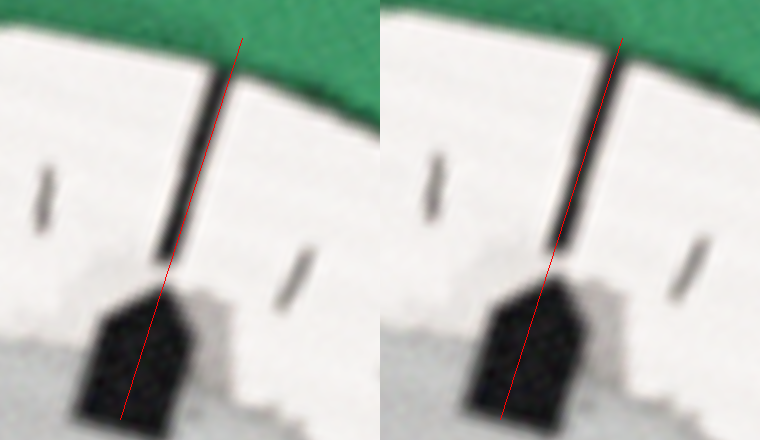

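```bash
python3 - <<'E'
from h import *
print(*cmd([.55,-.255,.185],72))
c=imaging.get_calibration("top"); print(atz(c,[375.75,215.75],.07), atz(c,[441,198],.075))
E
```

```text
[-0.6626  0.0739 -0.0158] [-0.0001  0.0001  0.0018]
[ 0.54962812 -0.19696685  0.07      ] [ 0.61191557 -0.41346177  0.075     ]
```

>>> step_arm(
  steps=[0,-0.16,0.02,-0.01,0,0,0,0,-0.32,0.04,-0.015,0,0,0,0,-0.48,0.06,-0.015,0,0,0,0,-0.6,0.07,-0.015,0,0,0,0,-0.663,0.074,-0.015,0,0,0,0,-0.663,0.074,-0.015,0,0,0,0,-0.663,0.074,-0.015,0,0,0],
)

```text
time_s: 11.1
position: [0.5506, -0.2547, 0.1845]
tool_rot: [[0.308, 0.951, -0.0], [0.951, -0.308, 0.001], [0.001, -0.0, -1.0]]
ft_force: [-0.2, 0.2, -0.7]
grip_width: 0.0002
```

```bash
python3 rect.py wrist w6; python3 ang.py w6 -17.75; python3 rect.py top top6; python3 ang.py top6 -17.75
```

```text
plunger_top 0.98 [297.8, 140.6] [ 0.549  -0.1973  0.07  ] [ 0.549  -0.1973  0.0699]
11.4 [ 0.5509 -0.2548  0.1845] [-35.9833  30.317   70.8011   0.0047  78.8784 -18.1038] [ 0.375  -0.6703 -0.0511] 3.3481305637319585e-05
centre [ 0.5985 -0.0493] R 0.11736832177574542 210
mark nan [nan nan nan nan nan nan nan nan nan nan nan]
ptr nan [nan nan nan nan nan nan]
pointer_tip 0.96 [336.2, 175.3] [ 0.6898 -0.0661  0.035 ] [ 0.6912 -0.0665  0.0273]
long_mark 0.57 [337.2, 175.9] [ 0.6887 -0.0698  0.03  ] [ 0.6882 -0.0697  0.0325]
lever_top 0.84 [317.9, 242.1] [ 0.4588 -0.0061  0.086 ] [ 0.4586 -0.006   0.0916]
lever_top 0.53 [268.3, 175.7] [0.6754 0.1612 0.086 ] [0.6861 0.1667 0.0258]
plunger_top 0.52 [373.4, 214.2] [ 0.5547 -0.1892  0.07  ] [ 0.555  -0.1896  0.0669]
swivel_base 0.94 [330.3, 205.1] [ 0.591  -0.0485  0.    ] [ 0.5866 -0.047   0.0368]
11.7 [ 0.5506 -0.2557  0.1844] [-36.0685  30.336   70.7881   0.0008  78.8788 -18.117 ] [-0.3351  0.6009  0.1565] -0.000296063960655087
centre [ 0.598  -0.0486] R 0.11782122756903872 1180
mark -17.71051920486026 [     nan      nan      nan      nan      nan      nan      nan      nan
      nan -17.7024      nan]
ptr -17.44623070959101 [-17.6764 -17.2279 -17.1469 -17.2896 -17.5338 -17.8383]ang.py:25: RuntimeWarning: Mean of empty slice
  for n,o in(("mark",mk),("ptr",pt)): print(n,np.nanmean(o[:,1]),o[::4,1])
```

View pics/w6.png

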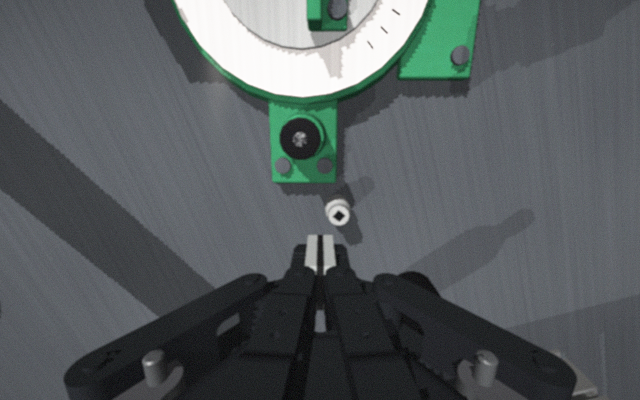

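View pics/w6r.png

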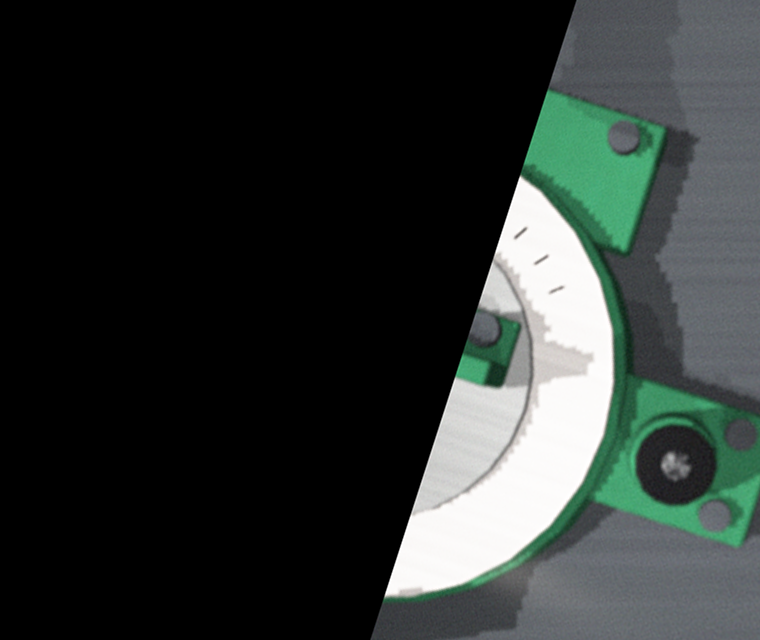

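```bash
python3 - <<'E'
from h import *
p0=np.array([.5507,-.2550,.1845])
for z in (.184,.1,.083,.075,.073): print(*cmd([.549,-.197,z],72.05,p0))
E
```

```text
[ 0.1822 -0.065   0.0017] [-0.0001 -0.     -0.    ]
[ 0.1822 -0.065   0.2817] [-0.0001 -0.     -0.    ]
[ 0.1822 -0.065   0.3383] [-0.0001 -0.     -0.    ]
[ 0.1822 -0.065   0.365 ] [-0.0001 -0.     -0.    ]
[ 0.1822 -0.065   0.3717] [-0.0001 -0.     -0.    ]
```

>>> step_arm(
  steps=[0,0.1,-0.035,0,0,0,0,0,0.182,-0.065,0,0,0,0,0,0.182,-0.065,0.1,0,0,0,0,0.182,-0.065,0.2,0,0,0,0,0.182,-0.065,0.26,0,0,0,0,0.182,-0.065,0.26,0,0,0],
)

```text
time_s: 12.3
position: [0.5479, -0.1972, 0.1042]
tool_rot: [[0.308, 0.951, -0.004], [0.951, -0.308, 0.003], [0.001, -0.005, -1.0]]
ft_force: [-0.4, 0.3, 0.2]
grip_width: 0.0005
```

>>> step_arm(
  steps=[0,0,0,0.03,0,0,0,0,0,0,0.05,0,0,0,0,0,0,0.065,0,0,0,0,0,0,0.08,0,0,0,0,0,0,0.09,0,0,0,0,0,0,0.1,0,0,0,0,0,0,0.1,0,0,0],
)

```text
time_s: 13.0
position: [0.5489, -0.1979, 0.0762]
tool_rot: [[0.308, 0.951, 0.0], [0.951, -0.308, -0.0], [-0.0, 0.0, -1.0]]
ft_force: [-0.3, 0.5, 0.3]
grip_width: 0.0
```

>>> step_arm(
  steps=[0,0,0,0.003,0,0,0,0,0,0,0.006,0,0,0,0,0,0,0.006,0,0,0],
)

```text
time_s: 13.3
position: [0.549, -0.1978, 0.0751]
tool_rot: [[0.308, 0.951, 0.0], [0.951, -0.308, -0.0], [-0.0, 0.001, -1.0]]
ft_force: [-0.3, 0.1, 5.5]
grip_width: 0.0002
```

>>> step_arm(
  steps=[0,0,0,0.005,0,0,0,0,0,0,0.008,0,0,0,0,0,0,0.008,0,0,0],
)

```text
time_s: 13.6
position: [0.549, -0.1979, 0.0748]
tool_rot: [[0.308, 0.951, 0.002], [0.951, -0.308, -0.001], [-0.001, 0.002, -1.0]]
ft_force: [-7.2, 2.7, 23.8]
grip_width: -0.0001
```

>>> step_arm(
  steps=[0,0,0,-0.03,0,0,0,0,0,0,-0.15,0,0,0,0,0,0,-0.3,0,0,0,0,0,0,-0.36,0,0,0,0,-0.1,0.03,-0.36,0,0,0,0,-0.19,0.065,-0.36,0,0,0,0,-0.19,0.065,-0.36,0,0,0,0,-0.19,0.065,-0.36,0,0,0],
)

```text
time_s: 14.4
position: [0.5496, -0.2581, 0.1797]
tool_rot: [[0.309, 0.951, -0.001], [0.951, -0.309, 0.001], [0.001, -0.001, -1.0]]
ft_force: [-0.3, 0.6, -0.5]
grip_width: 0.0003
```

```bash
python3 rect.py wrist w7; python3 - <<'E'
from h import *
z=np.load('w7.npz');d=z['d'];c=dict(world_from_camera=z['T'],camera_matrix=z['K'])
for P in ([.549,-.197,.058],[.558,-.197,.058],[.549,-.206,.058]):
    u=proj(c,np.array(P)); i=np.round(u).astype(int); print(u,dep(c,u,np.median(d[i[1]-1:i[1]+2,i[0]-1:i[0]+2])))
E
python3 rect.py top top7; python3 ang.py top7 -17.75
```

```text
plunger_top 0.8 [300.0, 134.7] [ 0.5518 -0.1965  0.07  ] [ 0.5508 -0.1968  0.0582]
swivel_base 0.33 [338.8, 201.1] [ 0.5642 -0.2819  0.    ] [ 0.5649 -0.2734  0.0287]
14.7 [ 0.5499 -0.2574  0.1803] [-36.2378  30.5536  71.1202   0.0022  78.3345 -18.3285] [-0.1167 -0.2913  0.6626] 3.000344868629613e-05
[298.10826853 135.5870813 ] [ 0.54897767 -0.19700564  0.05774731]
[307.90394404 132.31121836] [ 0.5579628  -0.19701598  0.05728405]
[301.47093242 145.5778392 ] [ 0.54898286 -0.20601139  0.05780611]
long_mark 0.81 [340.8, 176.1] [ 0.6882 -0.0822  0.03  ] [ 0.6889 -0.0824  0.0261]
long_mark 0.18 [161.2, 220.0] [0.5274 0.5244 0.03  ] [0.5281 0.5272 0.0212]
lever_top 0.67 [317.0, 241.3] [ 0.4613 -0.0031  0.086 ] [ 0.4612 -0.0031  0.0895]
plunger_top 0.48 [371.5, 215.7] [ 0.5496 -0.1829  0.07  ] [ 0.5506 -0.1842  0.059 ]
swivel_base 0.74 [332.3, 206.6] [ 0.5858 -0.0555  0.    ] [ 0.5824 -0.0542  0.03  ]
15.0 [ 0.5499 -0.2579  0.1802] [-36.2859  30.5725  71.0967  -0.0012  78.3328 -18.336 ] [-0.6785 -0.3502  0.3023] 0.00012960140353847547
centre [ 0.598  -0.0486] R 0.11782687153360771 1180
mark nan [nan nan nan nan nan nan nan nan nan nan nan]
ptr -17.400144479354655 [-17.6707 -17.2592 -17.1155 -17.1421 -17.4204 -17.8268]ang.py:25: RuntimeWarning: Mean of empty slice
  for n,o in(("mark",mk),("ptr",pt)): print(n,np.nanmean(o[:,1]),o[::4,1])
```

View pics/w7.png

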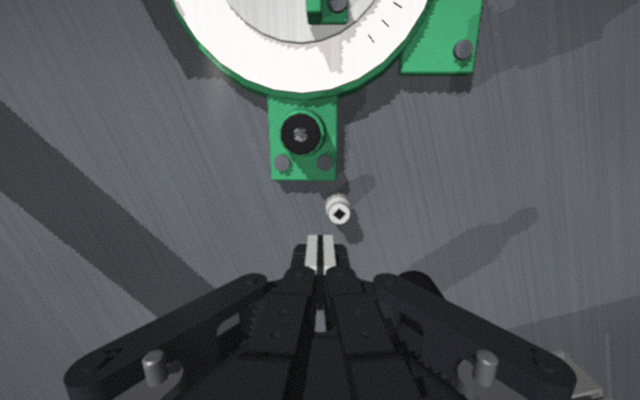

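View pics/top7r.png

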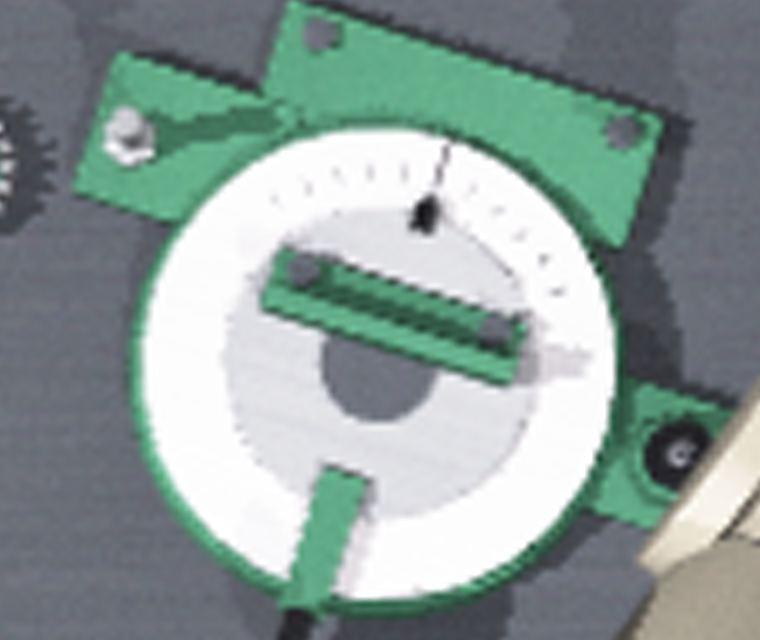

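Plunger top now at about 58 mm (down), the ring unmoved with its pointer on the mark, and the robot is clear of everything. I'm handing the job in.

```bash
python3 -c "
from rig import close_job; print(close_job())"
```

```text
the job is handed in; nothing more can be done
None
```

The ring is set on the long mark, the plunger is pressed fully down, and the job was handed in at about 15 s of the 48 s allowed.

- **Ring:** I pushed the paddle on its clockwise face with the side of the closed fingers, in two passes of about 31° and 3.3°. Between passes I backed off to measure.
- **Alignment:** The last close wrist view, before pressing, put the pointer at -17.81° and the mark at -17.76°. The coarser top view after pressing gave -17.4° for the pointer, against -17.45° just before. So the ring did not move when I pressed, and the two cameras differ by about 0.4°.
- **Plunger:** I pressed it only after the ring was set. It stopped hard at 24 N, and the depth reading afterwards put its top at 57.3–57.8 mm, against 58 mm when fully down.
- **Loose parts:** The bolt and socket look unmoved in the last pictures, and the fingers touched only the paddle and the plunger. I did not measure the positions of the other loose parts again.
- **Check that failed:** On the last top picture, my script could not pick out the thin mark, because its resolution is too low. I judged the alignment there by eye and from the earlier mark angle.

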